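# Set the idler preload on a filament feeder and shut its cover

## Task

On the filament feeder, turn the orange thumbscrew clockwise until it bottoms, then back it off a quarter of a turn. After that, press the blue hinged cover fully shut past its snap, and leave the other things on the bench where they are.

Things in the scene. Friction and masses are not known exactly. Their poses are not given: they have to be found in the camera images.
- feeder: Filament feeder: a grey box bolted to the bench on a dark base plate 240 x 180 x 12 mm. Origin on the bench, 10 mm from the plate's centre towards the front; x points from its sloped front to its back, z up. At the front a 150 mm wide face slopes at 35 degrees from x -10, z 100 mm down to x -110, z 30 mm; the thumbscrew stands square on its middle.
- bay (a point): Centre of the mouth of the feeder's open bay, level with its rim 100 mm above the bench: 140 mm long (x) and 150 mm wide (y). Axes as the feeder's. It holds a black motor, a brass gear and an orange idler, and the blue cover shuts over it.
- screw_foot (a point): Where the orange thumbscrew's axis meets the sloped face; z along the axis, 35 degrees from vertical, leaning out to the feeder's front. Clockwise, looking down on the screw, tightens, against a steady drag of about 0.1 N m; it stops hard where it bottoms, 57 to 149 degrees on from the start. Where that is differs each time and shows in nothing seen: it is felt. Backing off it turns at most 206 degrees.
- screw_grip (a point): Point on the thumbscrew's axis to pinch it, 37 mm above the sloped face. z outward along the axis, x along the grip bar, y across it; turns with the screw, does not rise. Bar 44 (x) x 13 (y) x 34 mm (z), its top 13 mm above this point, its foot 21 mm below, on an orange disc 44 mm wide. A white line on top marks the -x end. It stays where it is left.
- idler_pin (a joint): Steel thrust pin inside the housing (not seen), 12 mm wide, that the thumbscrew moves along its axis, 0.5 mm per turn (fine thread): 0 m where the screw bottoms, growing as it is backed off (a quarter turn is 0.000125 m). The reading's noise is far larger than this travel, so it tells next to nothing: feel for the stop instead.
- lid (a joint): Blue hinged cover: rad, 0 shut, at most 0.78; starts 0.64 to 0.76 open. A light spring lifts it open (about 2 N at the press point); from about 0.08 to 0.03 rad a steel nub under it must be pushed past a spring roller (about 4 to 8 N at the press point), which then snaps it to 0, a hard stop, and keeps it shut. Let go short of that it rises to about 0.65 again.
- lid_edge (a point): Press point on the cover's outer (upper) face, on its middle line, 125 mm from the hinge line and 17 mm in from the free edge. The cover is 142 x 150 x 6 mm. Shut, its axes are the feeder's (z up, x from free edge to hinge); they swing with the cover.
- lid_hinge (a point): Middle of the cover's hinge line at the back of the feeder (feeder x 130 mm, 100 mm above the bench), level with the cover's underside. The cover swings up about y; its axes swing with it.
- driver: A bystander: screwdriver 180 mm long lying on the bench; origin on the bench under its middle.
- bracket: A bystander: blue printed angle bracket, 60 x 45 x 45 mm; origin at the centre of its underside.
- bin: A bystander: small yellow open bin, 100 x 80 x 50 mm; origin at the centre of its underside.
- spool: A bystander: small black spool with green filament, 80 mm diameter, 40 mm high; origin at the centre of its underside.
- jar: A bystander: small jar, 48 mm diameter, 70 mm high; origin at the centre of its underside.
- gauge: A bystander: steel gauge block, 50 x 30 x 12 mm; origin at the centre of its underside.

How it is judged:
By the outcome, as a careful person would: the job done as asked, in the order asked, and still so for the second after the job is handed in, with the robot touching nothing.
It also fails if it takes over 67 s, if anything falls off the work surface, if the arm or the gripper's body presses on something with over 40 N, if the wrist force passes 120 N, or if a joint passes its speed limit or range.

## Robot

A 6-joint arm with a two-finger parallel gripper is mounted at the origin on the work surface. World frame = base frame: x ahead of the robot, y to its left, z up, the work surface at z = 0. Lengths are in m, angles in degrees, forces in N, time in s.
With the tool pointing down it reaches from about 0.25 to 0.725 m from the base axis. Payload 9.7 kg.
Tool frame: the origin (TCP) lies midway between the tips of the shut fingers; the grasp point (between the pads) lies 19 mm behind it (grip_point_offset is the distance from the TCP to the grasp point, in m); y points along the fingers, z is the direction in which the jaws open and shut, and the axes are right-handed (so a half turn about y gives the same grasp; the last joint's range is limited). The gripper opens to 85 mm and grips with 20 to 120 N. Pads are 22 mm wide; open, the fingers measure 114 mm over their backs; the gripper's body (76 mm by 85 mm) begins 54 mm behind the grasp point. The pads swing forward as they close: fully open they stand 13 mm farther back than shut.
Start: joints at [64.229, 4.979, 10.078, 95.1, 0, 90], TCP at [0.239, 0.495, 0.231] pointing down, gripper open.
Joint ranges: [-179.16, 179.16], [-48.56, 103.87], [-65.8, 70.77], [-126.05, 130.52], [-82.76, 87.17], [-180, 180]. Speed limits (degrees/s): [127.2, 127.2, 147.25, 180, 180, 180].

## Interface

Orientations are given as [roll, pitch, yaw] about the fixed x, y, z axes, in that order (R = Rz(yaw) Ry(pitch) Rx(roll)).
In Python, from workcell import get_obs, camera, job_done, grip_point_offset gives the robot as it stands.
- The arm moves only by the tool move_arm, never from a script. Its argument "deltas" is a list that holds one entry, the list of rows, each a list of 4 numbers: the shift along the tool's x, y, z in m, then the turn about the tool's y in degrees. A call has 1 to 5 rows; each row is the pose to reach, as a shift and turn from the pose commanded when the call began, along the tool's axes at that moment; what a row does not reach only later rows make up. A row lasts 1/10 s, in which the tool goes at most 50 mm and 8.59 degrees, less where a joint would pass 70% of its speed; a pose out of reach is approached as far as the arm can. A call with a gripper value outside its range is refused whole. "claw" is the finger opening in m, from 0 to 0.0854, set as the call begins (left out, the last holds). The fingers move at their own pace and stop on an object; "newtons" is the grip in N (left out, the last holds). Time passes only in rows, so rows that repeat a pose let the fingers close. It gives the time, the measured TCP pose, the force and the opening at its end, in the units of the state.
- get_obs(): the state, without advancing time (a new reading comes with each control period).
- camera(name): name is "scene" or "top" or "wrist"; returns a dict with "color" (384x512x3 uint8, blue, green, red), "range_z" (384x512 float32, m along the optical axis (not along the pixel's ray), 0 where there is no reading), "fx", "fy", "cx", "cy" (pixels), "T" (4x4, takes a point from camera to world coordinates). Camera axes: x right, y down, z forward; pixel columns grow to the right and rows downward; lengths in m; the calibration is good to about 2 mm. The wrist camera is an equidistant fisheye: a pixel r from the principal point sees the ray r / f radians off the axis. A picture is of the moment at which its call begins.
- job_done(): hands the job in, once; it reports no verdict.
The state is a dict: "time": time; "q": joint angles; "qd": joint speeds; "joint_efforts": joint torques, N m; "ee_pos": TCP position; "tcp_rot": TCP orientation; "wrist_force": force on the tool from outside, world axes, zero at the start; "torque": the same for the moment, N m; "opening": finger opening in m.
Only numpy, scipy, OpenCV 4.12 (cv2) and the standard library are available. Lean on these libraries where they do the work, as an engineer would, in place of code of your own. Each camera call takes 0.05 s, during which the arm holds its last target. There are 200 camera calls.

## Working session

There is one attempt and no reset: what is moved stays moved. The work goes in short steps, Python scripts to look and compute and a tool call to move; the robot and the scene stay as the last step left them, time stands still between calls to the robot, and variables do not carry over. Pictures are saved under pics/ and viewed, about 8 in all and at most 12, crops included, and the job is handed in when it is done.

Besides the shell and the picture viewer there is one more tool, called after "Call:" in YAML: its name, and indented under it one key for each argument. move_arm: Moves the arm, as the interface text tells. Its arguments: {"type":"object","properties":{"deltas":{"type":"array"},"claw":{"type":"number"},"newtons":{"type":"number"}},"required":["deltas"]}

```bash
ls; mkdir -p pics
python3 - <<'E'
from workcell import get_obs,camera,grip_point_offset
import cv2,numpy as np
print(get_obs(),grip_point_offset)
for n in("scene","top"):
    c=camera(n); cv2.imwrite(f"pics/{n}0.png",c["color"]); np.savez(f"{n}0.npz",**c)
    print(n,c["fx"],c["cx"],c["cy"],c["T"].round(3).tolist())
a=cv2.imread("pics/scene0.png");b=cv2.imread("pics/top0.png")
cv2.imwrite("pics/both0.png",np.vstack([cv2.resize(a,(400,300)),cv2.resize(b,(400,300))]))
E
```

```text
pics
{'time': 0.0, 'q': array([ 6.42283263e+01,  5.01007108e+00,  1.00338258e+01,  9.50984892e+01,
       -5.68993529e-05,  9.00027577e+01]), 'qd': array([-0.02147535,  0.01301618,  0.00947952,  0.0543807 , -0.05146426,
       -0.0407938 ]), 'joint_efforts': array([ 2.28770077e-03, -5.20382738e+01,  4.64805472e+01,  1.59998587e-02,
        1.27124385e-04, -2.73301083e-06]), 'ee_pos': array([0.23903405, 0.49508953, 0.23058731]), 'tcp_rot': array([-9.00747345e+01, -6.04963978e-05, -2.57744314e+01]), 'wrist_force': array([-0.55085012, -0.90271134,  1.09822824]), 'torque': array([-0.04232514,  0.02885274,  0.02933252]), 'opening': 0.08539539361757108} 0.0187
scene 414.79185077894914 252.8692741171963 200.77910569157916 [[-0.189, 0.75, -0.634, 1.08], [0.982, 0.149, -0.116, 0.14], [0.007, -0.644, -0.765, 0.722], [0.0, 0.0, 0.0, 1.0]]
top 366.05898491145604 257.25041823707943 194.31935721155605 [[0.022, -0.977, 0.211, 0.373], [-1.0, -0.021, 0.005, 0.011], [-0.001, -0.211, -0.977, 0.962], [0.0, 0.0, 0.0, 1.0]]
```

View pics/top0.png

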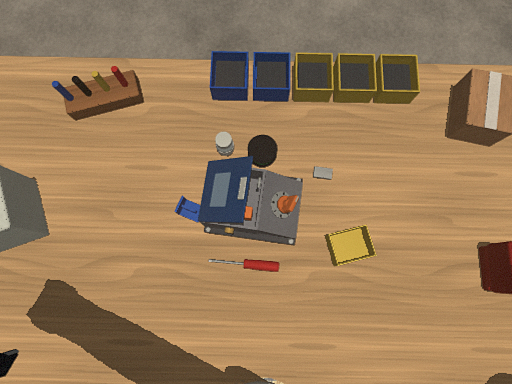

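View pics/scene0.png

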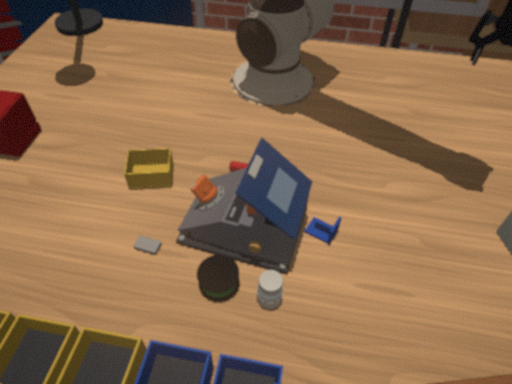

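The top picture shows the feeder at about (250,205), with its front facing right (world -y). The screw is at (288,203) and the lid, at (225,190), is open towards the left. Next I'll measure these from depth.

```bash
cat > h.py <<'E'
import numpy as np,cv2
from scipy.optimize import least_squares
def cloud(c):
    v,u=np.mgrid[:384,:512]; z=c["range_z"]
    P=np.stack([(u-c["cx"])/c["fx"]*z,(v-c["cy"])/c["fy"]*z,z,np.ones_like(z)],-1)@c["T"].T
    return P[...,:3],z>0
def orange(c):
    h=cv2.cvtColor(c["color"],cv2.COLOR_BGR2HSV); return (h[...,0]<16)&(h[...,1]>170)&(h[...,2]>110),h
def plane(p):
    m=p.mean(0); n=np.linalg.svd(p-m)[2][2]; return m,n*np.sign(n[2])
E
python3 - <<'E'
from h import *
P={};
for n in("scene","top"):
    c=np.load(n+"0.npz"); X,ok=cloud(c); o,h=orange(c)
    # gradient normals
    roi=np.zeros_like(ok)
    if n=="top": roi[150:245,195:305]=1
    else: roi[135:275,175:315]=1
    print(n,"bench z",np.median(X[...,2][ok&~roi&(abs(X[...,2])<.02)]))
    Xs=X.astype(np.float32); Xs=np.dstack([cv2.medianBlur(Xs[...,i].copy(),5) for i in range(3)])
    dx=np.roll(Xs,-2,1)-np.roll(Xs,2,1); dy=np.roll(Xs,-2,0)-np.roll(Xs,2,0)
    N=np.cross(dx,dy); N/=np.linalg.norm(N,axis=2,keepdims=True)+1e-12; N*=np.sign(N[...,2:])
    blue=(h[...,0]>100)&(h[...,0]<125)&(h[...,1]>100)
    z=X[...,2]
    om=o&roi&ok
    q=X[om]; print("orange",len(q),q.mean(0).round(4),q.min(0).round(3),q.max(0).round(3))
    s=roi.astype(bool)&ok&~o&~blue&(z>.035)&(z<.097)&(abs(N[...,2]-np.cos(np.radians(35)))<.06)
    q=X[s]
    for i in range(6):
        m,nn=plane(q); d=abs((q-m)@nn); q=q[d<max(.0025,np.percentile(d,85)) ] if i<5 else q
    print("slope",len(q),m.round(4),nn.round(3),"tilt",np.degrees(np.arccos(nn[2])),"yaw(x axis)",np.degrees(np.arctan2(-nn[1],-nn[0])), q.min(0).round(3),q.max(0).round(3))
    s=roi.astype(bool)&ok&blue&(z>.11)
    q=X[s]
    for i in range(6):
        m,nn=plane(q); d=abs((q-m)@nn); q=q[d<max(.003,np.percentile(d,90))] if i<5 else q
    print("lid",len(q),m.round(4),nn.round(3),"tilt",np.arccos(nn[2]),"yaw",np.degrees(np.arctan2(-nn[1],-nn[0])),q.min(0).round(3),q.max(0).round(3))
c=np.load("top0.npz")["color"][140:260,185:345]
d=np.load("scene0.npz")["color"][130:280,170:330]
cv2.imwrite("pics/crop0.png",np.hstack([cv2.resize(c,(400,300),interpolation=2),cv2.resize(d,(320,300),interpolation=2)]))
E
```

```text
scene bench z 0.0005285703062875013
orange 436 [ 0.5207 -0.0514  0.0812] [ 0.393 -0.077  0.018] [ 0.566 -0.002  0.114]
slope 855 [ 0.5596 -0.0395  0.0718] [-0.067 -0.566  0.821] tilt 34.78427435923903 yaw(x axis) 83.21975116653202 [ 0.477 -0.097  0.036] [0.62  0.005 0.097]
lid 1622 [0.5983 0.0902 0.1472] [0.073 0.623 0.778] tilt 0.6787004949323475 yaw -96.70968267902988 [0.496 0.029 0.11 ] [0.641 0.147 0.195]
top bench z -0.0004250791643272134
orange 328 [ 0.536  -0.033   0.0877] [ 0.509 -0.077  0.062] [0.561 0.048 0.113]
slope 1056 [ 0.5398 -0.0373  0.069 ] [-0.067 -0.565  0.823] tilt 34.650986419328596 yaw(x axis) 83.26556807063844 [ 0.47  -0.094  0.035] [0.617 0.008 0.097]
lid 1729 [0.5538 0.0818 0.1588] [0.076 0.62  0.781] tilt 0.6751515700486704 yaw -96.9955476519199 [0.479 0.029 0.11 ] [0.637 0.148 0.196]
```

View pics/crop0.png

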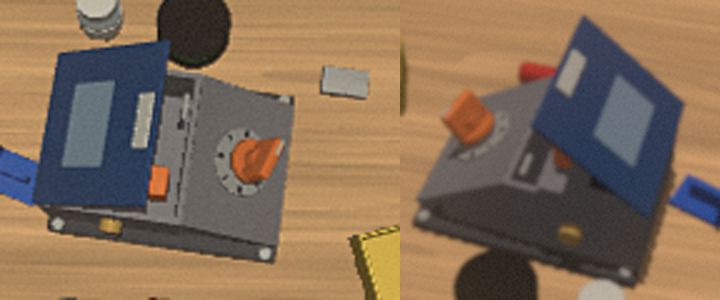

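The crop shows the thumbscrew bar with its white mark at its right-hand, outer end (crop (278,146)). The bar runs left to right, a little upward to the right. Next I'll fit the feeder pose and the bar angle.

Run:
```python
from h import *
yaw=np.radians(83.2)
ex=np.array([np.cos(yaw),np.sin(yaw),0]);ey=np.array([-ex[1],ex[0],0]);ez=np.array([0,0,1.])
t=np.radians(35); ax=-np.sin(t)*ex+np.cos(t)*ez; up=np.cos(t)*ex+np.sin(t)*ez   # axis, up-slope
for n,m,l in(("scene",[.5596,-.0395,.0718],[.5983,.0902,.1472]),("top",[.5398,-.0373,.069],[.5538,.0818,.1588])):
    m=np.array(m); c=np.load(n+"0.npz"); X,ok=cloud(c); o,h=orange(c)
    # feeder x of plane point with its z: x=-60+(z-65)/tan35
    fx=-.06+(m[2]-.065)/.7; ox=m@ex-fx
    roi=np.zeros_like(ok)
    if n=="top": roi[150:245,195:305]=1
    else: roi[135:275,175:315]=1
    d=(X-m)@ax
    q=X[o&roi&ok&(d>.004)&(d<.06)&(X@ex-ox<-.02)]
    hh=(q-m)@ax; 
    top=q[hh>.042]; 
    print(n,"ox",ox,"heights",np.percentile(hh,[5,50,95]).round(4),len(q),len(top))
    print(" top centroid: y",(top@ey).mean(), "up",((top-ex*(ox-.06)-ez*.065)@up).mean())
    uv=np.c_[top@up,top@ey].astype(np.float32)
    r=cv2.minAreaRect(uv*1000); print(" rect",r)
    b=cv2.boxPoints(r); print(b.round(1).tolist())
    w,V=np.linalg.eigh(np.cov(uv.T)); print(" dir (up,ey) ang",np.degrees(np.arctan2(V[1,1],V[0,1])))
    # whitish pts near top
    wm=(h[...,1]<110)&(h[...,2]>130)&ok&roi&(d>.03)&(d<.056)&(X@ex-ox<-.02)
    w=X[wm]; print(" white",len(w), w@up if len(w)<6 else (w@up).mean(), (w@ey).mean() if len(w) else 0)
    # lid edges and disc (ey range of rim/lid)
    blue=(h[...,0]>100)&(h[...,0]<125)&(h[...,1]>100)&roi&ok&(X[...,2]>.115)
    y=X[blue]@ey; print(" lid ey",np.percentile(y,[.5,99.5]).round(4), "mid",np.percentile(y,[.5,99.5]).mean())
    s=X[roi&ok&~o&(abs(d)<.003)&(X[...,2]>.04)&(X[...,2]<.095)]; y=s@ey; print(" slope ey",np.percentile(y,[.5,99.5]).round(4),np.percentile(y,[.5,99.5]).mean())
    print(" lid line: hinge x pred from plane", )
```

```text
scene ox 0.077322437379824 heights [0.0148 0.029  0.0481] 354 68
 top centroid: y -0.5486516098002824 up 0.00666302155784849
 rect ((57.61451721191406, -549.803955078125), (37.47191619873047, 6.10398006439209), 69.35029602050781)
[[48.20000076293945, -566.2999877929688], [53.900001525878906, -568.4000244140625], [67.0999984741211, -533.2999877929688], [61.400001525878906, -531.2000122070312]]
 dir (up,ey) ang 68.38674916012681
 white 8 0.0483020721034928 -0.5573430040490278
 lid ey [-0.6217 -0.4844] mid -0.5530451366877469
 slope ey [-0.6224 -0.4729] -0.547659929649857
 lid line: hinge x pred from plane
top ox 0.08116256292518965 heights [0.0146 0.0294 0.0506] 252 69
 top centroid: y -0.5411708386554073 up 0.00421242519287002
 rect ((56.33610153198242, -544.3912963867188), (43.37125778198242, 10.909306526184082), 70.86738586425781)
[[44.099998474121094, -563.0999755859375], [54.400001525878906, -566.7000122070312], [68.5999984741211, -525.7000122070312], [58.29999923706055, -522.0999755859375]]
 dir (up,ey) ang 72.11836323421699
 white 8 0.04951135127770416 -0.5553005110397067
 lid ey [-0.6169 -0.4704] mid -0.5436216925605573
 slope ey [-0.6175 -0.4692] -0.5433628079033874
 lid line: hinge x pred from plane
```

Call:
move_arm:
  deltas:
    - [[0.029,-0.01,-0.034,0],[0.057,-0.02,-0.069,0],[0.086,-0.03,-0.103,0],[0.115,-0.04,-0.138,0],[0.143,-0.05,-0.172,0]]

```text
time: 0.6
ee_pos: [0.293, 0.2764, 0.2814]
tcp_rot: [-90.0, -0.0, -25.7]
wrist_force: [0.4, 0.5, 0.2]
opening: 0.0854
```

Call:
move_arm:
  deltas:
    - [[0.029,0,-0.034,0],[0.057,0,-0.069,0],[0.086,0,-0.103,0],[0.115,0,-0.138,0],[0.143,0,-0.172,0]]

```text
time: 1.1
ee_pos: [0.347, 0.0594, 0.2812]
tcp_rot: [-90.0, -0.0, -25.8]
wrist_force: [0.8, 1.1, -0.6]
opening: 0.0853
```

Call:
move_arm:
  deltas:
    - [[0.029,0,-0.034,0],[0.057,0,-0.069,0],[0.087,0,-0.103,0],[0.087,0,-0.103,0]]

```text
time: 1.5
ee_pos: [0.3811, -0.0737, 0.2804]
tcp_rot: [-90.1, 0.0, -26.1]
wrist_force: [0.1, 1.0, -0.2]
opening: 0.0853
```

```bash
cat > fork.py <<'E'
# feeder-frame (mm) model: free yaw range (deg, of tool x rel. to feeder x) of a vertical fork about the tilted bar
import numpy as np
t=np.radians(35); AX=np.array([-np.sin(t),0,np.cos(t)]); UP=np.array([np.cos(t),0,np.sin(t)]); EY=np.array([0,1,0.]); F=np.array([-60,0,65.])
def barpts(th):
    th=np.radians(th); b=np.cos(th)*UP+np.sin(th)*EY; c=-np.sin(th)*UP+np.cos(th)*EY
    g=np.stack(np.meshgrid(np.linspace(-22,22,45),np.linspace(-6.5,6.5,14),np.linspace(16,50,35),indexing='ij'),-1).reshape(-1,3)
    return F+g[:,:1]*b+g[:,1:2]*c+g[:,2:]*AX
a=np.radians(np.arange(0,360,3)); r=np.linspace(0,22,23)
DISC=np.concatenate([F+16*AX+ri*(np.cos(a)[:,None]*UP+np.sin(a)[:,None]*EY) for ri in r])
def hits(P,cx,cy,tip,w,phi,th=14.5,pw=22):
    q=P[P[:,2]>tip]-[cx,cy,0]; f=np.radians(phi)
    u=q[:,0]*np.cos(f)+q[:,1]*np.sin(f); v=-q[:,0]*np.sin(f)+q[:,1]*np.cos(f)
    m=(abs(u)<pw/2)&(abs(v)>w/2)&(abs(v)<w/2+th); return m.any()
def free(th,cx,cy,tip,w):
    P=barpts(th); b0=np.degrees(np.arctan2(np.sin(np.radians(th)),np.cos(np.radians(th))*np.cos(t)))
    ph=np.arange(-90,90.1,1.5); h=np.array([hits(P,cx,cy,tip,w,b0+p) for p in ph]); d=np.array([hits(DISC,cx,cy,tip,w,b0+p) for p in ph])
    k=ph[~h]; return b0.round(1),(k.min(),k.max(),len(k)) if len(k) else None,d.any()
if __name__=="__main__":
    for cx,tip,w in((-84,92,32),(-84,92,38),(-80,92,38),(-86,94,34)):
        print(cx,tip,w); print([ (th,)+free(th,cx,0,tip,w) for th in(90,70,45,20,0,-30,-60,-80)])
E
python3 fork.py
```

```text
-84 92 32
[(90, np.float64(90.0), (np.float64(-15.0), np.float64(15.0), 21), np.False_), (70, np.float64(73.4), (np.float64(-24.0), np.float64(9.0), 23), np.False_), (45, np.float64(50.7), (np.float64(-27.0), np.float64(12.0), 27), np.False_), (20, np.float64(24.0), (np.float64(-34.5), np.float64(22.5), 39), np.False_), (0, np.float64(0.0), (np.float64(-34.5), np.float64(34.5), 47), np.False_), (-30, np.float64(-35.2), (np.float64(-18.0), np.float64(30.0), 33), np.False_), (-60, np.float64(-64.7), (np.float64(-10.5), np.float64(25.5), 25), np.False_), (-80, np.float64(-81.8), (np.float64(-10.5), np.float64(19.5), 21), np.False_)]
-84 92 38
[(90, np.float64(90.0), (np.float64(-24.0), np.float64(24.0), 33), np.False_), (70, np.float64(73.4), (np.float64(-33.0), np.float64(19.5), 36), np.False_), (45, np.float64(50.7), (np.float64(-39.0), np.float64(21.0), 41), np.False_), (20, np.float64(24.0), (np.float64(-45.0), np.float64(31.5), 52), np.False_), (0, np.float64(0.0), (np.float64(-42.0), np.float64(42.0), 57), np.False_), (-30, np.float64(-35.2), (np.float64(-27.0), np.float64(45.0), 
[... 754 characters left out ...]
81.8), (np.float64(-19.5), np.float64(19.5), 27), np.False_)]
-86 94 34
[(90, np.float64(90.0), (np.float64(-15.0), np.float64(15.0), 21), np.False_), (70, np.float64(73.4), (np.float64(-25.5), np.float64(12.0), 26), np.False_), (45, np.float64(50.7), (np.float64(-33.0), np.float64(15.0), 33), np.False_), (20, np.float64(24.0), (np.float64(-39.0), np.float64(25.5), 44), np.False_), (0, np.float64(0.0), (np.float64(-37.5), np.float64(37.5), 51), np.False_), (-30, np.float64(-35.2), (np.float64(-21.0), np.float64(36.0), 39), np.False_), (-60, np.float64(-64.7), (np.float64(-10.5), np.float64(31.5), 29), np.False_), (-80, np.float64(-81.8), (np.float64(-13.5), np.float64(19.5), 23), np.False_)]
```

Call:
move_arm:
  deltas:
    - [[0.035,0,0.018,0],[0.07,0,0.036,0],[0.105,0,0.054,0],[0.142,0,0.073,0],[0.142,0,0.073,0]]

```text
time: 2.0
ee_pos: [0.5437, -0.0645, 0.2772]
tcp_rot: [-90.1, 0.3, -25.7]
wrist_force: [-0.0, 0.5, -0.9]
opening: 0.0853
```

Run:
```python
from workcell import get_obs,camera
import cv2,numpy as np
s=get_obs(); print(s["q"].round(1),s["ee_pos"].round(4),s["tcp_rot"].round(1))
c=camera("wrist"); cv2.imwrite("pics/w1.png",c["color"]); np.savez("w1.npz",**c)
print(c["fx"],c["cx"],c["cy"],c["T"].round(3).tolist(),(c["range_z"]>0).mean())
```

```text
[ -6.8   6.3  16.6 100.7   0.   18.9] [ 0.5437 -0.0645  0.2772] [-90.1   0.3 -25.7]
297.3186396354542 258.46715228351036 192.13330240128838 [[0.433, 0.854, 0.289, 0.468], [0.902, -0.409, -0.14, -0.029], [-0.001, 0.321, -0.947, 0.42], [0.0, 0.0, 0.0, 1.0]] 0.9960683186848959
```

View pics/w1.png

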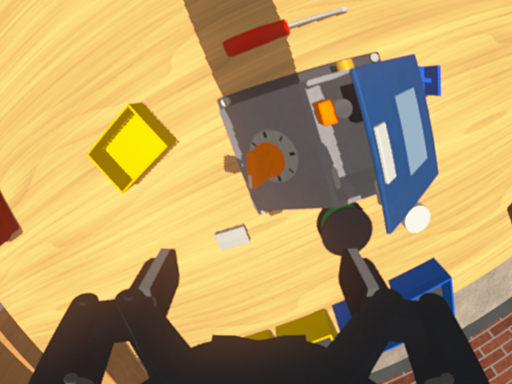

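The wrist picture shows the screw bar at about (262,165), pointing down-left, with the dial around it and the lid at (400,140). q6 rises when turning clockwise, so I'll turn the tool 180 degrees counter-clockwise to make room, and get the wrist-camera estimate as well.

```bash
cat >> h.py <<'E'
def cloudw(c):
    v,u=np.mgrid[:384,:512]; z=c["range_z"]; a=(u-c["cx"])/c["fx"]; b=(v-c["cy"])/c["fy"]; r=np.hypot(a,b)+1e-9; k=np.tan(np.minimum(r,1.4))/r
    P=np.stack([a*k*z,b*k*z,z,np.ones_like(z)],-1)@c["T"].T
    return P[...,:3],z>0
yaw=np.radians(83.2)
ex=np.array([np.cos(yaw),np.sin(yaw),0]);ey=np.array([-ex[1],ex[0],0]);ez=np.array([0,0,1.])
t=np.radians(35); ax=-np.sin(t)*ex+np.cos(t)*ez; up=np.cos(t)*ex+np.sin(t)*ez
O0=ex*.0792+ey*-.5455            # feeder origin estimate
def bar(c,wrist,O=O0,r=.05):
    X,ok=(cloudw if wrist else cloud)(c); o,h=orange(c); f=O-.06*ex+.065*ez
    D=X-f; s=D@ax; rad=np.hypot(D@up,D@ey)
    q=D[o&ok&(rad<r)&(s>.040)&(s<.06)]; uv=np.c_[q@up,q@ey].astype(np.float32)*1000
    w,V=np.linalg.eigh(np.cov(uv.T)); a=np.degrees(np.arctan2(V[1,1],V[0,1]))
    sl=D[~o&ok&(rad>.03)&(rad<.06)&(abs(s)<.008)]
    return dict(n=len(q),top=np.median(q@ax).round(4),rect=cv2.minAreaRect(uv),ang=a,slope=np.median(sl@ax).round(4))
E
python3 - <<'E'
from h import *
c=np.load("w1.npz"); print(bar(c,1)); X,ok=cloudw(c); z=X[...,2]
print("bench",np.median(z[ok&(abs(z)<.02)]))
for n in("top","scene"): print(bar(np.load(n+"0.npz"),0))
D=X-(O0-.06*ex+.065*ez); s=D@ax; o,h=orange(c)
q=D[~o&ok&(abs(s)<.004)&(D@up>-.07)&(D@up<.05)&(abs(D@ey)<.09)]
print("slope ey",np.percentile(q@ey,[.5,99.5]), "plane",[v.round(4) for v in plane(q)], "yaw",np.degrees(np.arctan2(*(-plane(q)[1][[1,0]]))))
E
```

```text
{'n': 413, 'top': np.float64(0.0483), 'rect': ((1.976661205291748, 2.6518707275390625), (40.90296173095703, 12.637582778930664), 67.4415512084961), 'ang': np.float64(73.20967094204872), 'slope': np.float64(-0.0006)}
bench -0.0003054711642573871
{'n': 73, 'top': np.float64(0.047), 'rect': ((3.3259005546569824, 1.1086483001708984), (43.37128448486328, 10.909305572509766), 70.86741638183594), 'ang': np.float64(71.80431172689455), 'slope': np.float64(-0.001)}
{'n': 91, 'top': np.float64(0.0455), 'rect': ((4.565693378448486, -4.406406402587891), (39.145206451416016, 6.103965759277344), 69.35028839111328), 'ang': np.float64(68.90361709167115), 'slope': np.float64(0.0012)}
slope ey [-0.07249543  0.0756687 ] plane [array([-0.0068,  0.0039,  0.0018]), array([-0.0713, -0.5719,  0.8172])] yaw 82.89715593000123
```

Call:
move_arm:
  deltas:
    - [[0,0,0,-8.5],[0,0,0,-17],[0,0,0,-25.5],[0,0,0,-34],[0,0,0,-42]]
  claw: 0.036

```text
time: 2.55
ee_pos: [0.5392, -0.0649, 0.2822]
tcp_rot: [-90.0, -0.0, 16.6]
wrist_force: [-0.5, 0.1, 1.1]
opening: 0.036
```

Call:
move_arm:
  deltas:
    - [[0,0,0,-8.5],[0,0,0,-17],[0,0,0,-25.5],[0,0,0,-34],[0,0,0,-42]]

```text
time: 3.05
ee_pos: [0.5392, -0.0649, 0.2822]
tcp_rot: [-90.0, -0.0, 58.6]
wrist_force: [0.0, 0.4, 0.3]
opening: 0.0359
```

Call:
move_arm:
  deltas:
    - [[0,0,0,-8.5],[0,0,0,-17],[0,0,0,-25.5],[0,0,0,-34],[0,0,0,-42]]

```text
time: 3.55
ee_pos: [0.5392, -0.0649, 0.2822]
tcp_rot: [-90.0, 0.0, 100.6]
wrist_force: [0.2, -0.4, 0.2]
opening: 0.0359
```

Call:
move_arm:
  deltas:
    - [[0,0,0,-8.5],[0,0,0,-17],[0,0,0,-25.5],[0,0,0,-34],[0,0,0,-42]]

```text
time: 4.05
ee_pos: [0.5392, -0.0649, 0.2822]
tcp_rot: [-90.0, 0.0, 142.6]
wrist_force: [0.3, 0.4, -0.2]
opening: 0.036
```

Call:
move_arm:
  deltas:
    - [[0,0,0,-8.5],[0,0,0,-11],[0,0,0,-11]]

```text
time: 4.35
ee_pos: [0.5393, -0.065, 0.2821]
tcp_rot: [-90.0, 0.0, 153.3]
wrist_force: [0.5, -0.1, 0.4]
opening: 0.0359
```

Call:
move_arm:
  deltas:
    - [[-0.001,0.04,0.001,0],[-0.001,0.08,0.001,0],[-0.001,0.115,0.001,0],[-0.001,0.14,0.001,0],[-0.001,0.14,0.001,0]]

```text
time: 4.85
ee_pos: [0.5384, -0.0663, 0.1382]
tcp_rot: [-89.9, -0.3, 153.1]
wrist_force: [0.3, -0.1, 0.6]
opening: 0.036
```

Run:
```python
from h import *
from workcell import get_obs,camera
s=get_obs(); print(s["ee_pos"].round(4),s["tcp_rot"].round(1))
c=camera("wrist"); cv2.imwrite("pics/w2.png",c["color"]); np.savez("w2.npz",**c)
print(bar(c,1))
```

```text
[ 0.5384 -0.0663  0.1382] [-89.9  -0.3 153.1]
{'n': 1198, 'top': np.float64(0.0486), 'rect': ((0.807916522026062, 0.6915664672851562), (42.78289031982422, 12.541826248168945), 68.13368225097656), 'ang': np.float64(69.94449743511808), 'slope': np.float64(-0.0006)}
```

View pics/w2.png

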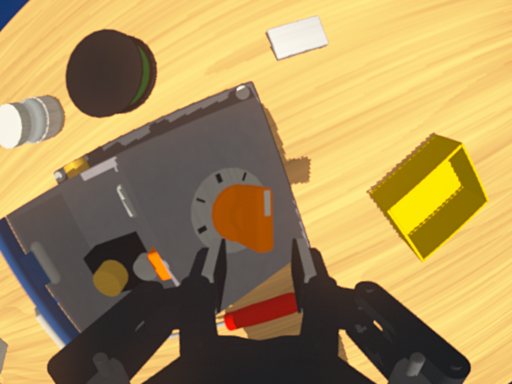

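The fingers at (212,270) and (305,270) sit on either side of the bar at (243,215), which agrees with the fit (centre within 1 mm, angle about 69 degrees). I'll descend.

Call:
move_arm:
  deltas:
    - [[0,0.015,0,0],[0,0.03,0,0],[0,0.04,0,0],[0,0.046,0,0],[0,0.048,0,0]]

```text
time: 5.4
ee_pos: [0.5404, -0.0667, 0.0925]
tcp_rot: [-90.0, -0.1, 153.2]
wrist_force: [-0.1, 0.2, -0.0]
opening: 0.0357
```

```bash
cat > st.py <<'E'
from workcell import get_obs
s=get_obs(); print(round(s["time"],2),s["q"].round(1),s["ee_pos"].round(4),s["tcp_rot"].round(2),"F",s["wrist_force"].round(1),"T",s["torque"].round(3),"op",round(s["opening"],4),"j6",s["joint_efforts"].round(2))
E
python3 st.py
```

```text
5.4 [  -7.     3.8   -6.5   79.7    0.  -160.3] [ 0.5404 -0.0667  0.0925] [-8.9980e+01 -6.0000e-02  1.5322e+02] F [-0.1  0.2 -0. ] T [ 0.017 -0.023 -0.025] op 0.0357 j6 [ 1.000e-02 -5.089e+01  4.654e+01 -1.100e-01  0.000e+00  0.000e+00]
```

Call:
move_arm:
  deltas:
    - [[0,0.003,0,0],[0,0.003,0,6],[0,0.003,0,12],[0,0.003,0,18],[0,0.003,0,24]]

```text
time: 5.9
ee_pos: [0.541, -0.0668, 0.0907]
tcp_rot: [-90.0, 0.0, 129.0]
wrist_force: [0.4, 0.0, -0.4]
opening: 0.036
```

```bash
python3 st.py
```

```text
5.9 [  -7.     3.8   -6.7   79.4   -0.  -136. ] [ 0.541  -0.0668  0.0907] [-9.0030e+01  3.0000e-02  1.2898e+02] F [ 0.4  0.  -0.4] T [-0.064 -0.027  0.051] op 0.036 j6 [ 1.000e-02 -5.103e+01  4.676e+01 -0.000e+00  1.000e-02 -1.730e+00]
```

Call:
move_arm:
  deltas:
    - [[0,0,0,4],[0,0,0,8],[0,0,0,12],[0,0,0,16],[0,0,0,20]]

```text
time: 6.4
ee_pos: [0.5411, -0.0682, 0.0914]
tcp_rot: [-90.0, 0.2, 109.0]
wrist_force: [-2.4, -8.2, 5.1]
opening: 0.0364
```

```bash
python3 st.py
```

```text
6.4 [  -7.1    3.8   -6.6   79.5   -0.2 -116.1] [ 0.5411 -0.0682  0.0914] [-90.02   0.19 109.01] F [-2.4 -8.2  5.1] T [-1.522  0.544  0.183] op 0.0364 j6 [  4.13 -48.76  45.18  -0.65   2.09  -0.99]
```

Call:
move_arm:
  deltas:
    - [[0,0,0,4],[0,0,0,8],[0,0,0,12],[0,0,0,16],[0,0,0,20]]

```text
time: 6.9
ee_pos: [0.5401, -0.0674, 0.0908]
tcp_rot: [-89.9, 0.1, 89.0]
wrist_force: [-5.6, -2.6, 3.4]
opening: 0.036
```

```bash
python3 st.py
python3 - <<'E'
from fork import *
for th in (70,60,50,40,30,20,10,0,-10,-20,-30,-40,-50,-60,-70,-80): print(th,[free(th,-81,0,93,36)])
E
```

```text
6.9 [ -7.1   3.8  -6.7  79.5  -0.1 -96.1] [ 0.5401 -0.0674  0.0908] [-8.994e+01  7.000e-02  8.903e+01] F [-5.6 -2.6  3.4] T [-0.559  1.138  0.155] op 0.036 j6 [  1.93 -49.59  47.65  -2.19   0.97  -1.05]
70 [(np.float64(73.4), (np.float64(-21.0), np.float64(21.0), 29), np.False_)]
60 [(np.float64(64.7), (np.float64(-22.5), np.float64(22.5), 31), np.False_)]
50 [(np.float64(55.5), (np.float64(-22.5), np.float64(24.0), 32), np.False_)]
40 [(np.float64(45.7), (np.float64(-31.5), np.float64(25.5), 39), np.False_)]
30 [(np.float64(35.2), (np.float64(-40.5), np.float64(28.5), 47), np.False_)]
20 [(np.float64(24.0), (np.float64(-42.0), np.float64(31.5), 50), np.False_)]
10 [(np.float64(12.1), (np.float64(-42.0), np.float64(36.0), 53), np.False_)]
0 [(np.float64(0.0), (np.float64(-40.5), np.float64(40.5), 55), np.False_)]
-10 [(np.float64(-12.1), (np.float64(-36.0), np.float64(42.0), 53), np.False_)]
-20 [(np.float64(-24.0), (np.float64(-31.5), np.float64(42.0), 50), np.False_)]
-30 [(np.float64(-35.2), (np.float64(-28.5), np.float64(40.5), 47), np.False_)]
-40 [(np.float64(-45.7), (np.float64(-25.5), np.float64(31.5), 39), np.False_)]
-50 [(np.float64(-55.5), (np.float64(-24.0), np.float64(22.5), 32), np.False_)]
-60 [(np.float64(-64.7), (np.float64(-22.5), np.float64(22.5), 31), np.False_)]
-70 [(np.float64(-73.4), (np.float64(-21.0), np.float64(21.0), 29), np.False_)]
-80 [(np.float64(-81.8), (np.float64(-19.5), np.float64(21.0), 28), np.False_)]
```

Call:
move_arm:
  deltas:
    - [[0,0,0,4],[0,0,0,8],[0,0,0,12],[0,0,0,16],[0,0,0,20]]

```text
time: 7.4
ee_pos: [0.5402, -0.067, 0.0908]
tcp_rot: [-90.0, 0.0, 69.1]
wrist_force: [-5.2, -1.6, 3.2]
opening: 0.0363
```

```bash
python3 st.py
python3 - <<'E'
from h import *
from workcell import camera
for n in("wrist","top"):
    try: print(n,bar(camera(n),n=="wrist"))
    except Exception as e: print(n,e)
E
```

```text
7.4 [ -7.1   3.8  -6.7  79.5  -0.  -76.1] [ 0.5402 -0.067   0.0908] [-8.997e+01  4.000e-02  6.905e+01] F [-5.2 -1.6  3.2] T [-0.134  0.985  0.089] op 0.0363 j6 [  0.77 -49.45  47.35  -2.06   0.39  -1.04]
wrist {'n': 1764, 'top': np.float64(0.0491), 'rect': ((0.47708702087402344, 1.7674331665039062), (42.71502685546875, 13.36528205871582), 28.802467346191406), 'ang': np.float64(-152.3436868764367), 'slope': np.float64(-0.0006)}
top {'n': 0, 'top': np.float64(nan), 'rect': ((0.0, 0.0), (0.0, 0.0), 0.0), 'ang': np.float64(nan), 'slope': np.float64(-0.0009)}
  avg = a.mean(axis, **keepdims_kw)
  ret = um.true_divide(
h.py:23: RuntimeWarning: Degrees of freedom <= 0 for slice
  w,V=np.linalg.eigh(np.cov(uv.T)); a=np.degrees(np.arctan2(V[1,1],V[0,1]))
  c *= np.true_divide(1, fact)
  c *= np.true_divide(1, fact)
  return _methods._mean(a, axis=axis, dtype=dtype,
  ret = ret.dtype.type(ret / rcount)
```

Call:
move_arm:
  deltas:
    - [[0,0,0,3],[0,0,0,6],[0,0,0,9],[0,0,0,12]]

```text
time: 7.9
ee_pos: [0.5404, -0.0668, 0.0908]
tcp_rot: [-90.0, 0.0, 57.2]
wrist_force: [-4.4, 0.6, 3.8]
opening: 0.0361
```

Call:
move_arm:
  deltas:
    - [[0,0,0,2],[0,0,0,4],[0,0,0,6]]

```text
time: 8.2
ee_pos: [0.5404, -0.0667, 0.0907]
tcp_rot: [-90.0, 0.0, 51.2]
wrist_force: [-3.8, -0.2, 3.5]
opening: 0.036
```

```bash
cat > sb.py <<'E'
from h import *
from workcell import camera
import runpy; runpy.run_path("st.py")
c=camera("wrist"); b=bar(c,1); print(b["n"],b["rect"],b["ang"]%180)
E
python3 sb.py
```

```text
8.2 [ -7.    3.8  -6.7  79.5  -0.  -58.2] [ 0.5404 -0.0667  0.0907] [-8.998e+01  1.000e-02  5.121e+01] F [-3.8 -0.2  3.5] T [0.058 0.836 0.053] op 0.036 j6 [  0.22 -49.5   47.1   -1.78   0.09  -0.47]
1870 ((1.014444351196289, 1.937790870666504), (42.744293212890625, 13.382867813110352), 10.846259117126465) 8.57974694165614
```

Call:
move_arm:
  deltas:
    - [[0,0,0,2],[0,0,0,4]]

```text
time: 8.45
ee_pos: [0.5406, -0.0667, 0.0907]
tcp_rot: [-90.0, 0.0, 47.2]
wrist_force: [-3.8, -0.2, 3.2]
opening: 0.036
```

Call:
move_arm:
  deltas:
    - [[0,0,0,2],[0,0,0,4]]

```text
time: 8.65
ee_pos: [0.5406, -0.0667, 0.0906]
tcp_rot: [-90.0, 0.0, 43.2]
wrist_force: [-4.1, 0.5, 2.4]
opening: 0.036
```

Call:
move_arm:
  deltas:
    - [[0,0,0,2],[0,0,0,4]]

```text
time: 8.85
ee_pos: [0.5405, -0.0667, 0.0907]
tcp_rot: [-90.0, 0.0, 39.2]
wrist_force: [-4.1, 0.5, 3.1]
opening: 0.0362
```

Call:
move_arm:
  deltas:
    - [[0,0,0,2],[0,0,0,4]]

```text
time: 9.05
ee_pos: [0.5406, -0.0667, 0.0907]
tcp_rot: [-90.0, 0.0, 35.2]
wrist_force: [-3.8, 0.7, 3.8]
opening: 0.0359
```

Call:
move_arm:
  deltas:
    - [[0,0,0,2],[0,0,0,4]]

```text
time: 9.25
ee_pos: [0.5406, -0.0667, 0.0908]
tcp_rot: [-90.0, -0.0, 31.2]
wrist_force: [-4.4, 0.6, 3.7]
opening: 0.036
```

Call:
move_arm:
  deltas:
    - [[0,0,0,2],[0,0,0,4]]

```text
time: 9.45
ee_pos: [0.5406, -0.0667, 0.0909]
tcp_rot: [-90.0, -0.0, 27.2]
wrist_force: [-3.6, 1.3, 3.5]
opening: 0.0362
```

```bash
python3 sb.py
```

```text
9.45 [ -7.    3.8  -6.7  79.5   0.  -34.3] [ 0.5406 -0.0667  0.0909] [-8.999e+01 -1.000e-02  2.724e+01] F [-3.6  1.3  3.5] T [0.241 0.938 0.131] op 0.0362 j6 [ -0.08 -48.81  46.62  -1.96  -0.09  -0.46]
1957 ((0.9480762481689453, 2.4904956817626953), (12.599710464477539, 42.72895050048828), 73.85296630859375) 160.28033034073212
```

Call:
move_arm:
  deltas:
    - [[0,0,0,2],[0,0,0,4]]

```text
time: 9.7
ee_pos: [0.5406, -0.0666, 0.0908]
tcp_rot: [-90.0, -0.0, 23.3]
wrist_force: [-4.9, 0.6, 4.1]
opening: 0.036
```

Call:
move_arm:
  deltas:
    - [[0,0,0,2],[0,0,0,4]]

```text
time: 9.9
ee_pos: [0.5406, -0.0666, 0.0908]
tcp_rot: [-90.0, -0.0, 19.3]
wrist_force: [-4.0, 1.3, 4.6]
opening: 0.036
```

Call:
move_arm:
  deltas:
    - [[0,0,0,2],[0,0,0,4]]

```text
time: 10.1
ee_pos: [0.5405, -0.0666, 0.0907]
tcp_rot: [-90.0, 0.0, 15.3]
wrist_force: [-5.7, 0.7, 6.1]
opening: 0.0363
```

Call:
move_arm:
  deltas:
    - [[0,0,0,2],[0,0,0,4]]

```text
time: 10.3
ee_pos: [0.5398, -0.0664, 0.0907]
tcp_rot: [-90.0, 0.1, 11.3]
wrist_force: [-10.7, 2.1, 8.3]
opening: 0.0361
```

```bash
python3 sb.py
```

```text
10.3 [ -7.    3.8  -6.7  79.6   0.  -18.3] [ 0.5398 -0.0664  0.0907] [-8.995e+01  8.000e-02  1.132e+01] F [-10.7   2.1   8.3] T [0.493 2.043 0.896] op 0.0361 j6 [ -1.07 -47.46  47.76  -4.35  -0.25   0.29]
1977 ((1.0263004302978516, 2.385702133178711), (12.969233512878418, 43.075679779052734), 58.6724739074707) 145.28156616596638
```

Call:
move_arm:
  deltas:
    - [[0,0,0,2],[0,0,0,3]]

```text
time: 10.55
ee_pos: [0.5393, -0.0663, 0.0907]
tcp_rot: [-89.9, 0.1, 8.4]
wrist_force: [-13.4, 1.5, 9.4]
opening: 0.0363
```

```bash
python3 sb.py
```

```text
10.55 [ -7.    3.8  -6.7  79.6   0.  -15.4] [ 0.5393 -0.0663  0.0907] [-89.94   0.15   8.4 ] F [-13.4   1.5   9.4] T [0.572 2.591 1.607] op 0.0363 j6 [ -1.7  -46.81  48.26  -5.41  -0.21   1.51]
1963 ((1.0432872772216797, 2.431154251098633), (12.808685302734375, 43.2695426940918), 58.129764556884766) 144.4188341352189
```

Torque about the vertical jumped from 0.1 to 1.6 N m and the bar has stopped moving (about 101 degrees on), so this is the stop. I'll relieve the load and measure the bar angle with a cleaner, depth-only estimator.

Call:
move_arm:
  deltas:
    - [[0,0,0,-8],[0,0,0,-16],[0,0,0,-24],[0,0,0,-30],[0,0,0,-30]]

```text
time: 11.1
ee_pos: [0.5412, -0.0668, 0.0904]
tcp_rot: [-90.0, -0.0, 38.4]
wrist_force: [-0.1, -0.7, -0.3]
opening: 0.0363
```

```bash
cat > ang.py <<'E'
from h import *
from workcell import camera
def ang(c,w=1):
    X,ok=(cloudw if w else cloud)(c); D=X-(O0-.06*ex+.065*ez); s=D@ax; rad=np.hypot(D@up,D@ey)
    m=ok&(rad<.030)&(s>.0465)&(s<.053); m=cv2.morphologyEx(m.astype(np.uint8),cv2.MORPH_OPEN,np.ones((3,3))).astype(bool)
    q=np.c_[(D@up)[m],(D@ey)[m]].astype(np.float32)*1000
    V=np.linalg.eigh(np.cov(q.T))[1]; r=cv2.minAreaRect(q); b=cv2.boxPoints(r); e=max((b[1]-b[0],b[2]-b[1]),key=np.linalg.norm)
    f=lambda v:(np.degrees(np.arctan2(v[1],v[0]))+90)%180-90
    return len(q),f(V[:,1]).round(1),f(e).round(1),np.round(r[0],1),np.round(sorted(r[1]),1),q.mean(0).round(1)
if __name__=="__main__":
    import runpy; runpy.run_path("st.py")
    print("start w2",ang(np.load("w2.npz"))); print("start w1",ang(np.load("w1.npz")))
    c=camera("wrist"); np.savez("w_last.npz",**c); cv2.imwrite("pics/w_last.png",c["color"]); print("now",ang(c))
E
python3 ang.py; cp pics/w_last.png pics/w3.png
```

```text
11.1 [ -7.    3.9  -6.7  79.4   0.  -45.4] [ 0.5412 -0.0668  0.0904] [-9.004e+01 -4.000e-02  3.840e+01] F [-0.1 -0.7 -0.3] T [-0.005 -0.057 -0.002] op 0.0363 j6 [  0.   -51.06  46.75  -0.     0.    -1.58]
start w2 (1015, np.float64(68.5), np.float32(67.3), array([0.6, 1.2]), array([12.7, 42.6]), array([1.1, 0.1], dtype=float32))
start w1 (331, np.float64(68.5), np.float32(65.8), array([1.3, 1.1]), array([12. , 43.2]), array([2.3, 1.8], dtype=float32))
now (1902, np.float64(-28.1), np.float32(4.9), array([0.4, 4.5]), array([37. , 38.8]), array([1.5, 3.2], dtype=float32))
```

View pics/w3.png

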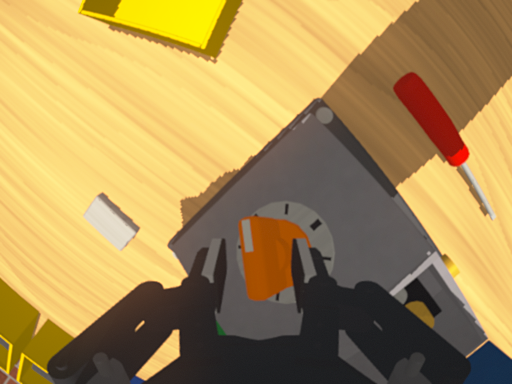

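The bar lies between the fingers at (270,260), white mark at (246,235). The fingers contaminate the depth-only fit, so I'll add a colour mask.

```bash
sed -i 's/    m=ok&(rad<.030)/    o,h=orange(c); col=o|((h[...,1]<90)\&(h[...,2]>165))\n    m=col\&ok\&(rad<.030)/' ang.py
python3 - <<'E'
from ang import *
for n in("w1","w2","w_last"): print(n,ang(np.load(n+".npz")))
# grey levels of the finger pads vs white mark
E
```

```text
w1 (260, np.float64(74.0), np.float32(66.6), array([2. , 2.7]), array([11.6, 39.4]), array([4.2, 5. ], dtype=float32))
w2 (748, np.float64(73.4), np.float32(68.9), array([0.7, 0.9]), array([11.8, 42.4]), array([3.2, 2.8], dtype=float32))
w_last (1413, np.float64(-33.3), np.float32(-30.5), array([0.8, 1.9]), array([12.1, 42.7]), array([3.7, 1.5], dtype=float32))
```

```bash
cat > ang2.py <<'E'
from h import *
from workcell import camera
def ang2(c,a0=None):
    X,ok=cloudw(c); D=X-(O0-.06*ex+.065*ez); s=D@ax; rad=np.hypot(D@up,D@ey); o,h=orange(c)
    col=o|((h[...,1]<90)&(h[...,2]>150)); m=(col&ok&(rad<.030)&(s>.0470)&(s<.053)).astype(np.uint8)
    n,l,st,_=cv2.connectedComponentsWithStats(m); m=l==1+np.argmax(st[1:,4])
    q=np.c_[(D@up)[m],(D@ey)[m]]*1000; r=cv2.minAreaRect(q.astype(np.float32)); b=cv2.boxPoints(r); e=max((b[1]-b[0],b[2]-b[1]),key=np.linalg.norm)
    a=np.arctan2(e[1],e[0]); q=q-np.array(r[0])
    for i in range(6):
        u=q@[np.cos(a),np.sin(a)]; v=q@[-np.sin(a),np.cos(a)]; k=[]
        B=np.arange(-15,12,2.5)
        for f in(2,98):
            g=[(x+1.25,np.percentile(v[(u>=x)&(u<x+2.5)],f)) for x in B if ((u>=x)&(u<x+2.5)).sum()>4]
            g=np.array(g); k.append(np.polyfit(g[:,0],g[:,1],1)[0])
        a+=np.mean(k)
    f=lambda x:(np.degrees(x)+90)%180-90
    w=(h[...,1]<90)&m; 
    return "n",m.sum(),"rect",round(f(np.arctan2(e[1],e[0])),1),"edges",round(f(a),1),"each",np.round(np.degrees(k),1),"white px",w.sum(),np.round(r[1],1)
if __name__=="__main__":
    import runpy; runpy.run_path("st.py")
    c=camera("wrist"); np.savez("w_last.npz",**c); cv2.imwrite("pics/w_last.png",c["color"]); print("now",ang2(c))
E
python3 - <<'E'
from ang2 import *
for n in("w1","w2","w_last"): print(n,ang2(np.load(n+".npz")))
c=np.load("w_last.npz"); print(cv2.cvtColor(c["color"],cv2.COLOR_BGR2HSV)[232:240:3,242:252:3].tolist())
E
```

```text
w1 ('n', np.int64(267), 'rect', np.float32(66.6), 'edges', np.float64(73.2), 'each', array([-4.3,  4.3]), 'white px', np.int64(9), array([39.4, 11.7]))
w2 ('n', np.int64(772), 'rect', np.float32(67.4), 'edges', np.float64(67.7), 'each', array([ 1.7, -1.7]), 'white px', np.int64(1), array([42.3, 12.1]))
w_last ('n', np.int64(1425), 'rect', np.float32(-31.6), 'edges', np.float64(-30.7), 'each', array([ 0. , -0.2]), 'white px', np.int64(1), array([12.4, 42.8]))
[[[10, 167, 162], [22, 33, 141], [22, 32, 142], [10, 166, 164]], [[12, 204, 164], [23, 31, 142], [22, 32, 142], [11, 129, 156]], [[13, 236, 164], [23, 31, 142], [20, 32, 142], [11, 82, 146]]]
```

Call:
move_arm:
  deltas:
    - [[0,0,0,-6],[0,0,0,-12],[0,0,0,-12]]

```text
time: 11.45
ee_pos: [0.5409, -0.0668, 0.0903]
tcp_rot: [-90.0, -0.0, 50.2]
wrist_force: [0.4, 0.0, 0.2]
opening: 0.0359
```

Call:
move_arm:
  deltas:
    - [[0,0,0,0],[0,0,0,0]]
  claw: 0.03

```text
time: 11.65
ee_pos: [0.5408, -0.0668, 0.0903]
tcp_rot: [-90.0, -0.0, 50.1]
wrist_force: [0.4, -0.6, 0.3]
opening: 0.0305
```

```bash
python3 ang2.py
python3 - <<'E'
from fork import *
for th in (-31,0,30,45,55,59): print(th,free(th,-81,0,93,30))
E
```

```text
11.65 [ -7.    3.9  -6.7  79.4   0.  -57.1] [ 0.5408 -0.0668  0.0903] [-9.001e+01 -1.000e-02  5.005e+01] F [ 0.4 -0.6  0.3] T [ 0.024 -0.016 -0.012] op 0.0305 j6 [-0.000e+00 -5.104e+01  4.678e+01 -1.000e-02 -0.000e+00  4.000e-02]
now ('n', np.int64(1511), 'rect', np.float32(-30.5), 'edges', np.float64(-30.9), 'each', array([-0.1,  0.1]), 'white px', np.int64(6), array([12.4, 42.5]))
-31 (np.float64(-36.3), (np.float64(-19.5), np.float64(21.0), 28), np.False_)
0 (np.float64(0.0), (np.float64(-33.0), np.float64(33.0), 45), np.False_)
30 (np.float64(35.2), (np.float64(-21.0), np.float64(19.5), 28), np.False_)
45 (np.float64(50.7), (np.float64(-15.0), np.float64(15.0), 21), np.False_)
55 (np.float64(60.2), (np.float64(-12.0), np.float64(12.0), 17), np.False_)
59 (np.float64(63.8), (np.float64(-10.5), np.float64(10.5), 15), np.False_)
```

Call:
move_arm:
  deltas:
    - [[0,0,0,-5],[0,0,0,-10],[0,0,0,-15],[0,0,0,-20],[0,0,0,-25]]

```text
time: 12.2
ee_pos: [0.5408, -0.0668, 0.0903]
tcp_rot: [-90.0, -0.0, 75.3]
wrist_force: [1.0, -0.6, 0.2]
opening: 0.0299
```

Call:
move_arm:
  deltas:
    - [[0,0,0,-5],[0,0,0,-10],[0,0,0,-15],[0,0,0,-20],[0,0,0,-25]]

```text
time: 12.7
ee_pos: [0.5412, -0.0668, 0.0906]
tcp_rot: [-90.1, 0.0, 100.3]
wrist_force: [1.1, -0.7, 1.3]
opening: 0.0298
```

```bash
python3 ang2.py
```

```text
12.7 [  -7.     3.8   -6.7   79.4    0.  -107.4] [ 0.5412 -0.0668  0.0906] [-9.0060e+01  1.0000e-02  1.0032e+02] F [ 1.1 -0.7  1.3] T [ 0.067 -0.189 -0.086] op 0.0298 j6 [ -0.08 -50.43  45.86   0.32  -0.16   1.34]
now ('n', np.int64(1597), 'rect', np.float32(-16.6), 'edges', np.float64(-17.0), 'each', array([ 0.4, -0.4]), 'white px', np.int64(19), array([12.6, 42.2]))
```

Call:
move_arm:
  deltas:
    - [[0,0,0,-5],[0,0,0,-10],[0,0,0,-15],[0,0,0,-20],[0,0,0,-25]]

```text
time: 13.25
ee_pos: [0.5407, -0.0666, 0.0902]
tcp_rot: [-90.0, -0.0, 125.2]
wrist_force: [-0.4, 1.4, 0.5]
opening: 0.0301
```

Call:
move_arm:
  deltas:
    - [[0,0,0,-4],[0,0,0,-8],[0,0,0,-12],[0,0,0,-15]]

```text
time: 13.65
ee_pos: [0.5409, -0.0667, 0.0905]
tcp_rot: [-90.0, 0.0, 140.2]
wrist_force: [-0.2, 0.1, 2.2]
opening: 0.0295
```

```bash
python3 ang2.py
```

```text
13.65 [  -7.     3.8   -6.7   79.4    0.  -147.2] [ 0.5409 -0.0667  0.0905] [-9.0030e+01  1.0000e-02  1.4019e+02] F [-0.2  0.1  2.2] T [ 0.162 -0.146 -0.104] op 0.0295 j6 [ -0.13 -50.28  45.92   0.14  -0.24   0.53]
now ('n', np.int64(1344), 'rect', np.float32(26.2), 'edges', np.float64(26.3), 'each', array([ 0.8, -0.8]), 'white px', np.int64(7), array([42.8, 12.5]))
```

Call:
move_arm:
  deltas:
    - [[0,0,0,-4],[0,0,0,-8],[0,0,0,-12],[0,0,0,-14],[0,0,0,-14]]

```text
time: 14.2
ee_pos: [0.5411, -0.0667, 0.0905]
tcp_rot: [-90.0, 0.0, 154.1]
wrist_force: [1.2, 1.4, 1.0]
opening: 0.03
```

```bash
python3 ang2.py
```

```text
14.2 [  -7.     3.8   -6.7   79.4    0.  -161.1] [ 0.5411 -0.0667  0.0905] [-9.0020e+01  4.0000e-02  1.5408e+02] F [1.2 1.4 1. ] T [ 0.16  -0.315 -0.108] op 0.03 j6 [ -0.31 -50.23  45.47   0.54  -0.23  -0.65]
now ('n', np.int64(1243), 'rect', np.float32(45.8), 'edges', np.float64(45.0), 'each', array([ 0.9, -0.9]), 'white px', np.int64(11), array([42.8, 12.6]))
```

Call:
move_arm:
  deltas:
    - [[0,0,0,-4],[0,0,0,-7],[0,0,0,-8],[0,0,0,-8]]

```text
time: 14.65
ee_pos: [0.541, -0.0667, 0.0905]
tcp_rot: [-90.0, 0.0, 162.1]
wrist_force: [2.6, 1.3, 1.6]
opening: 0.03
```

```bash
python3 ang2.py
```

```text
14.65 [  -7.     3.8   -6.7   79.4    0.  -169.1] [ 0.541  -0.0667  0.0905] [-9.0020e+01  4.0000e-02  1.6211e+02] F [2.6 1.3 1.6] T [ 0.17  -0.543 -0.085] op 0.03 j6 [ -0.57 -49.97  44.72   1.05  -0.34  -0.41]
now ('n', np.int64(1174), 'rect', np.float32(54.8), 'edges', np.float64(54.7), 'each', array([ 1.1, -1.1]), 'white px', np.int64(9), array([42.2, 13.4]))
```

Call:
move_arm:
  deltas:
    - [[0,0,0,-2],[0,0,0,-3.5],[0,0,0,-3.5]]

```text
time: 15.0
ee_pos: [0.541, -0.0667, 0.0904]
tcp_rot: [-90.0, 0.0, 165.7]
wrist_force: [3.7, 2.3, 1.3]
opening: 0.0302
```

```bash
python3 ang2.py
```

```text
15.0 [  -7.     3.8   -6.7   79.4    0.  -172.7] [ 0.541  -0.0667  0.0904] [-9.0010e+01  3.0000e-02  1.6571e+02] F [3.7 2.3 1.3] T [ 0.249 -0.746 -0.106] op 0.0302 j6 [ -0.78 -49.98  44.37   1.41  -0.46  -0.48]
now ('n', np.int64(1156), 'rect', np.float32(57.7), 'edges', np.float64(59.9), 'each', array([ 0.8, -0.8]), 'white px', np.int64(11), array([42.7, 13.2]))
```

Call:
move_arm:
  deltas:
    - [[0,0,0,4],[0,0,0,9],[0,0,0,9]]
  claw: 0.036

```text
time: 15.35
ee_pos: [0.54, -0.0669, 0.0897]
tcp_rot: [-89.9, -0.1, 156.6]
wrist_force: [1.1, -0.4, -0.6]
opening: 0.0361
```

```bash
python3 ang2.py
```

```text
15.35 [  -7.     3.9   -6.8   79.5   -0.  -163.6] [ 0.54   -0.0669  0.0897] [-8.9950e+01 -1.0000e-01  1.5659e+02] F [ 1.1 -0.4 -0.6] T [-0.015  0.018 -0.038] op 0.0361 j6 [ 2.000e-02 -5.114e+01  4.686e+01  1.000e-02 -0.000e+00  1.240e+00]
now ('n', np.int64(1236), 'rect', np.float32(60.4), 'edges', np.float64(59.8), 'each', array([ 1.1, -1.1]), 'white px', np.int64(5), array([42.5, 12.6]))
```

Call:
move_arm:
  deltas:
    - [[0,-0.01,0,0],[0,-0.03,0,0],[0,-0.05,0,0],[0,-0.05,0,0],[0,-0.05,0,0]]

```text
time: 15.9
ee_pos: [0.5409, -0.0668, 0.1407]
tcp_rot: [-90.0, 0.0, 156.8]
wrist_force: [0.1, 1.1, -0.5]
opening: 0.0361
```

```bash
python3 ang2.py; cp pics/w_last.png pics/w4.png; cp w_last.npz w4.npz
```

```text
15.9 [  -7.     3.4   -1.6   84.9   -0.  -163.8] [ 0.5409 -0.0668  0.1407] [-9.0010e+01  5.0000e-02  1.5678e+02] F [ 0.1  1.1 -0.5] T [-0.02  -0.005  0.041] op 0.0361 j6 [-0.000e+00 -5.228e+01  4.871e+01  1.500e-01 -0.000e+00 -1.000e-02]
now ('n', np.int64(760), 'rect', np.float32(59.7), 'edges', np.float64(59.9), 'each', array([ 0.8, -0.8]), 'white px', np.int64(5), array([41.8, 13. ]))
```

View pics/w4.png

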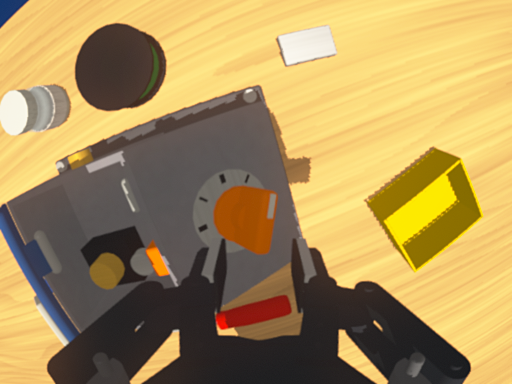

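The screw reads +59.8 degrees against -30.9 at the stop, so it is 90.7 degrees backed off and clear of the fingers. Next is the lid: rise, turn the tool square with the feeder, and close the fingers.

Call:
move_arm:
  deltas:
    - [[0,-0.03,0,8],[0,-0.06,0,16],[0,-0.09,0,24],[0,-0.12,0,32],[0,-0.13,0,40]]
  claw: 0.0

```text
time: 16.45
ee_pos: [0.541, -0.0668, 0.2725]
tcp_rot: [-90.1, 0.1, 116.4]
wrist_force: [0.2, 0.2, 0.8]
opening: 0.0002
```

Call:
move_arm:
  deltas:
    - [[0,0,0,8],[0,0,0,16],[0,0,0,24],[0,0,0,33.6],[0,0,0,33.6]]

```text
time: 16.95
ee_pos: [0.5405, -0.0667, 0.2693]
tcp_rot: [-89.9, 0.0, 83.0]
wrist_force: [0.7, 0.8, -0.0]
opening: 0.0002
```

Call:
move_arm:
  deltas:
    - [[0.03,0,0,0],[0.06,0,0,0],[0.09,0,0,0],[0.108,0,0,0],[0.108,0,0,0]]

```text
time: 17.45
ee_pos: [0.5536, 0.0424, 0.2694]
tcp_rot: [-89.9, -0.0, 83.5]
wrist_force: [-0.2, -0.6, 0.4]
opening: -0.0001
```

```bash
cat > fe.py <<'E'
from h import *
from workcell import get_obs,camera
s=get_obs(); p=s["ee_pos"]; print("t",round(s["time"],2),"feeder x,y,z mm",((p@ex-.0792)*1e3).round(1),((p@ey+.545)*1e3).round(1),(p[2]*1e3).round(1),s["tcp_rot"].round(1),"F",s["wrist_force"].round(1),"op",s["opening"].round(4),"q",s["q"].round(1))
for n in("top","scene"):
    c=camera(n); X,ok=cloud(c); h=cv2.cvtColor(c["color"],cv2.COLOR_BGR2HSV)
    fx=X@ex-.0792; fy=X@ey+.545; b=(h[...,0]>100)&(h[...,0]<125)&(h[...,1]>100)&ok&(X[...,2]>.09)&(fx>-.03)&(fx<.14)&(abs(fy)<.08)
    q=X[b]
    for i in range(5): m,nn=plane(q); d=abs((q-m)@nn); q=q[d<.004] if (d<.004).sum()>50 else q
    print(n,"lid",len(q),"angle",np.arccos(nn[2]).round(3),"z max",np.percentile(q[:,2],99).round(4))
E
python3 fe.py
```

```text
Traceback (most recent call last):
  File "fe.py", line 3, in <module>
    s=get_obs(); p=s["ee_pos"]; print("t",round(s["time"],2),"feeder x,y,z mm",((p@ex-.0792)*1e3).round(1),((p@ey+.545)*1e3).round(1),(p[2]*1e3).round(1),s["tcp_rot"].round(1),"F",s["wrist_force"].round(1),"op",s["opening"].round(4),"q",s["q"].round(1))
                                                                                                                                                                                                                   ^^^^^^^^^^^^^^^^^^
AttributeError: 'float' object has no attribute 'round'
```

```bash
sed -i 's/s\["opening"\].round(4)/round(s["opening"],4)/' fe.py; python3 fe.py
```

```text
t 17.45 feeder x,y,z mm 28.4 0.3 269.4 [-89.9  -0.   83.5] F [-0.2 -0.6  0.4] op -0.0001 q [  4.4   6.9  16.4  99.6   0.  -79.1]h.py:10: RuntimeWarning: Mean of empty slice.
  m=p.mean(0); n=np.linalg.svd(p-m)[2][2]; return m,n*np.sign(n[2])
  ret = um.true_divide(
Traceback (most recent call last):
  File "fe.py", line 9, in <module>
    print(n,"lid",len(q),"angle",np.arccos(nn[2]).round(3),"z max",np.percentile(q[:,2],99).round(4))
                                                                   ~~~~~~~~~~~~~^^^^^^^^^^^
IndexError: index -1 is out of bounds for axis 0 with size 0
```

Call:
move_arm:
  deltas:
    - [[0.008,0.02,0,0],[0.015,0.04,0,0],[0.015,0.06,0,0],[0.015,0.069,0,0]]

```text
time: 17.9
ee_pos: [0.5547, 0.0545, 0.1991]
tcp_rot: [-89.8, 0.0, 83.2]
wrist_force: [0.5, -0.1, 0.6]
opening: -0.0002
```

Call:
move_arm:
  deltas:
    - [[0,0.01,0,0],[0,0.018,0,0],[-0.003,0.022,0,0],[-0.006,0.026,0,0],[-0.009,0.03,0,0]]

```text
time: 18.4
ee_pos: [0.5546, 0.0463, 0.1715]
tcp_rot: [-90.0, -0.0, 83.1]
wrist_force: [-0.4, 2.1, 0.3]
opening: -0.0001
```

```bash
python3 fe.py
```

```text
t 18.4 feeder x,y,z mm 32.4 -0.2 171.5 [-90.   -0.   83.1] F [-0.4  2.1  0.3] op -0.0001 q [  4.8   5.    3.5  88.4   0.  -78.4]
top lid 4 angle 1.261 z max 0.637
scene lid 814 angle 0.535 z max 0.1558
```

Call:
move_arm:
  deltas:
    - [[-0.003,0.007,0,0],[-0.006,0.014,0,0],[-0.009,0.021,0,0],[-0.012,0.028,0,0],[-0.014,0.034,0,0]]

```text
time: 19.0
ee_pos: [0.5528, 0.0322, 0.1366]
tcp_rot: [-90.0, -0.0, 83.1]
wrist_force: [1.6, 0.5, 2.5]
opening: -0.0003
```

Call:
move_arm:
  deltas:
    - [[-0.002,0.005,0,0],[-0.004,0.01,0,0],[-0.005,0.014,0,0],[-0.006,0.018,0,0],[-0.007,0.02,0,0]]

```text
time: 19.5
ee_pos: [0.5517, 0.0256, 0.1168]
tcp_rot: [-90.0, -0.0, 83.1]
wrist_force: [-0.4, 1.8, 2.8]
opening: 0.0002
```

```bash
python3 fe.py
```

```text
t 19.5 feeder x,y,z mm 11.6 0.2 116.8 [-90.   -0.   83.1] F [-0.4  1.8  2.8] op 0.0002 q [  2.7   4.6  -3.   82.4   0.  -80.5]
top lid 98 angle 0.216 z max 0.1101
scene lid 1367 angle 0.082 z max 0.1157
```

Call:
move_arm:
  deltas:
    - [[-0.001,0.003,0,0],[-0.002,0.006,0,0],[-0.003,0.009,0,0],[-0.003,0.011,0,0],[-0.003,0.012,0,0]]

```text
time: 20.1
ee_pos: [0.5516, 0.0223, 0.1063]
tcp_rot: [-90.1, 0.0, 83.1]
wrist_force: [-4.0, -0.2, 15.5]
opening: 0.0002
```

```bash
python3 fe.py
```

```text
t 20.1 feeder x,y,z mm 8.2 -0.0 106.3 [-90.1   0.   83.1] F [-4.  -0.2 15.5] op 0.0002 q [  2.3   4.6  -4.2  81.2  -0.  -80.8]
top lid 199 angle 0.032 z max 0.1089
scene lid 1400 angle 0.0 z max 0.1093
```

Call:
move_arm:
  deltas:
    - [[0,0.001,0,0],[0,0.001,0,0],[0,0.001,0,0]]

```text
time: 20.5
ee_pos: [0.5516, 0.0223, 0.1063]
tcp_rot: [-90.1, 0.0, 83.1]
wrist_force: [-5.6, 0.2, 17.4]
opening: -0.0001
```

Call:
move_arm:
  deltas:
    - [[0,-0.02,0,0],[0,-0.05,0,0],[0,-0.09,0,0],[0,-0.13,0,0],[0,-0.16,0,0]]

```text
time: 21.0
ee_pos: [0.5515, 0.0223, 0.2665]
tcp_rot: [-90.1, 0.0, 83.1]
wrist_force: [0.3, 1.0, 0.5]
opening: -0.0
```

Call:
move_arm:
  deltas:
    - [[-0.04,0,0.04,0],[-0.08,0,0.08,0],[-0.11,0,0.12,0],[-0.11,0,0.15,0],[-0.11,0,0.15,0]]

```text
time: 21.5
ee_pos: [0.3859, -0.0696, 0.2653]
tcp_rot: [-90.1, 0.0, 83.0]
wrist_force: [1.3, 0.5, 1.4]
opening: 0.0002
```

```bash
python3 fe.py
python3 - <<'E'
from h import *
from workcell import camera
for n in("top","scene"):
    c=camera(n); cv2.imwrite(f"pics/{n}9.png",c["color"]); print(n,bar(c,0)["rect"],bar(c,0)["ang"])
a=cv2.imread("pics/top9.png")[100:290,160:400]; b=cv2.imread("pics/scene9.png")[130:320,110:350]
cv2.imwrite("pics/end.png",np.hstack([cv2.resize(a,(400,316)),cv2.resize(b,(400,316))]))
E
```

```text
t 21.5 feeder x,y,z mm -102.6 153.6 265.3 [-90.1   0.   83. ] F [1.3 0.5 1.4] op 0.0002 q [-10.2 -15.5  -5.  100.4  -0.  -93.2]
top lid 2618 angle 0.001 z max 0.1092
scene lid 2818 angle 0.001 z max 0.1093
top ((4.021671772003174, 1.5830669403076172), (41.156864166259766, 9.475028038024902), 63.04216384887695) 66.39241443295832
scene ((4.242382049560547, -3.4193859100341797), (40.898223876953125, 8.27478313446045), 61.61417007446289) 61.928690148196104
```

View pics/end.png

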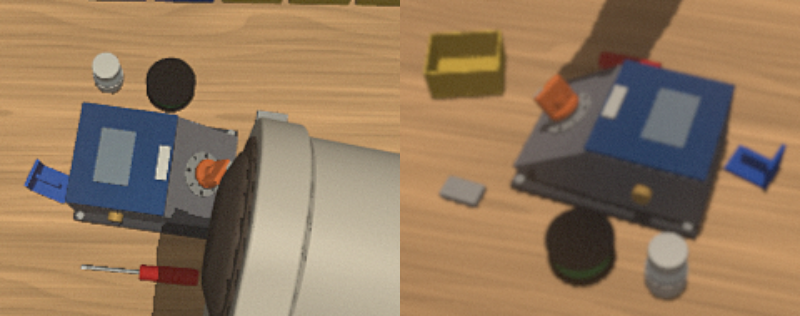

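The lid reads 0.001 rad with the arm clear (blue cover flat at (120,160) in the left view). The bench items are where they were. I'll hand it in.

```bash
python3 -c "
from workcell import job_done
print(job_done())"
```

```text
the job is handed in; nothing more can be done
None
```

The job is handed in at about 21.5 s on the robot clock: the screw is bottomed and backed off a quarter turn, and the cover is snapped shut. The hand-in gives no verdict.

- **Thumbscrew, tightening:** I turned it clockwise with the open fingers astride the bar. It hit the hard stop about 98 degrees on: the moment rose from 0.1 to 1.6 N m and the bar stopped moving.
- **Thumbscrew, backing off:** I then backed it off about 90.7 degrees, from -30.9 to +59.8 degrees in the wrist camera, good to about 1.5 degrees. All three cameras agree that it ended about 7.8 degrees short of where it started.
- **Camera disagreement:** The top and scene cameras read the bar's absolute angle 2 to 3 degrees higher than the wrist camera. My fork model ran 3 to 7 degrees off, so I went by the change in the wrist-camera reading.
- **Cover:** I pressed it shut past the snap with about 17 N. With the arm clear, both fixed cameras read 0.001 rad.
- **Other things on the bench:** The last picture shows the things in view where they were; I checked this by eye only. The arm hid part of the top view.

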